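# Hold the salt shaker in the pump clamp

### The job

The cap of the salt shaker is stuck: stand the shaker upright on the clamp's wooden base between its two jaws and let go of it, then pump the clamp's trigger until the moving jaw has closed on the shaker and grips it firmly against the V-shaped jaw, without crushing the glass. Move the jaw only with the trigger, leave the other things alone, and finish while you are still holding the trigger squeezed with the shaker gripped, so that I can unscrew the cap: do not let go.

Things in the scene. Friction and masses are not known exactly. Their poses are not given: they have to be found in the camera images.
- clamp: Ratchet clamp fixed to the worktop, wooden base plate 245 x 70 x 8 mm. x axis: the way the moving jaw closes; z up; origin on the worktop below the bottom of the V jaw's V (when set to 0). 'Clamp x' below is in this frame; all is centred on y = 0. Along it from +x to -x: V jaw, space for the shaker, moving jaw, upright fixed grip, trigger. The jaw's rack (top 62 mm high) runs on under the paddle.
- bed (a point): The place for the shaker: point on top of the base plate (8 mm above the worktop), 36 mm from the bottom of the V towards the moving jaw. A shaker standing there has at least 7 mm to spare on either side at every start; later the pad pushes it into the V.
- v_bottom (a point): Bottom of the V of the end jaw, 40 mm up. The V jaw is rubber-faced, 44 mm wide, 72 mm high, opens towards -x of the clamp (each face 20 degrees from square) and reaches 33 mm back (+x) from this point. The shaker rests in it with its axis 23 mm from this point.
- v_jaw (a joint): Where the V jaw is set along its slot, in m: the bottom of the V is at clamp x = -(this value); 0 to 10 mm, set differently each time and too stiff (150 N) to shift in use. Leave it.
- jaw (a joint): Travel of the moving jaw (40 mm wide, top 72 mm high) in m: 0 = fully open, positive = closing, starts at 3 to 17 mm. The free pad face stands at clamp x = -92 mm + travel and meets a seated shaker at about 46 mm travel less the v_jaw value. With the trigger let go, friction (6 N) keeps the jaw in place, and it backs off if the pad presses harder: a firm grip lasts only while the trigger is held.
- pad (a joint): Compression of the moving jaw's sprung pad in m: 0 = free, up to 0.016. 2000 N/m, so 5 mm means 10 N on the shaker. A firm grip is 8 N (4 mm) or more, best 5 to 9 mm; the glass cracks at 22 N (11 mm). Pumping on after a firm grip can crack it.
- pad_face (a point): Rubber face of the moving jaw's pad, 38 mm wide, 42 mm high; this point is the centre of its front, 51 mm above the worktop.
- grip_mid (a point): Middle of the wooden top part of the fixed grip: 10 mm thick along clamp x (from -146 to -136 mm), 32 mm wide, from 80 to 125 mm above the worktop. Fixed to the clamp; the trigger's paddle stands behind it (at -x) and is squeezed towards it.
- trigger (a joint): Angle of the sprung trigger in rad: 0 = let go, 0.235 = fully squeezed (stop); pivot at clamp x = -165 mm, 20 mm high. A squeeze pushes the jaw on through a ratchet with 8 mm teeth: full stroke 13 mm, and a full squeeze and full release gain 8 mm. Force needed at the paddle: 2 N (let go) to 4 N (squeezed), plus 4 N while it drives the jaw, plus 0.65 N for each newton at the pad.
- paddle_mid (a point): The trigger's wooden paddle, 10 mm thick, 32 wide, 45 high; this point is its centre, 102 mm above the worktop. It lies at clamp x = -175 mm let go, -155 mm squeezed; over grip and paddle one then measures about 44 and 24 mm. To pump, pinch both from above or press the paddle towards +x; let it come fully back between strokes.
- shaker_mid (a point): Middle of the salt shaker (glass with grey domed cap, 44 mm wide, 90 mm high, 0.1 kg), on its axis, 45 mm above its foot. The cap is 34 mm wide, from 68 to 90 mm above the foot.
- salt_shaker: The same salt shaker: origin at the centre of its foot, z up its axis.
- pepper_mill: Wooden pepper mill 58 x 58 x 170 mm, bystander; origin under its foot.
- mug: Beige mug with handle, 117 x 83 x 93 mm, bystander; origin under its foot.
- dial_timer: Round kitchen timer 72 x 72 x 60 mm, bystander; origin under its foot.
There are look-alikes about, which are no part of the job. What is shaped like the salt_shaker but purple is not meant.

How it is judged (in metres and radians):
On the way, in this order (a step that is already met when the one before it is completed fails the run):
1. the shaker stands upright on the clamp's base between the jaws, let go (x of shaker_mid in the frame of clamp between -0.07 and -0.015 m and y of shaker_mid in the frame of clamp between -0.016 and 0.016 m and z of shaker_mid in the frame of clamp between 0.049 and 0.057 m and angle between salt_shaker's own z axis and vertical below 0.2 rad and contact force between each of the arm, the fingers and salt_shaker below 0.1 N), for 0.2 s.
2. the squeezed trigger has brought the pad onto the shaker (contact force between pad and salt_shaker above 2 N and contact force between the fingers and trigger above 1 N), for 0.1 s.
At the end, for the whole second after the job is handed in: Fingers still press the trigger (over 2 N, off its rest); the pad presses the shaker with 8 to 22 N; the shaker stands seated in the V (axis within 34 mm of its bottom) on the clamp's base (within 6 mm), upright within 0.2 rad, at rest, untouched by the robot (contact force between pad and salt_shaker between 8 and 22 N and horizontal distance between shaker_mid and v_bottom below 0.034 m and x of shaker_mid in the frame of clamp below -0.015 m and contact force between the fingers and trigger above 2 N and value of joint trigger above 0.02 rad and contact force between each of the fingers, the arm and salt_shaker below 0.1 N and z of shaker_mid in the frame of clamp between 0.047 and 0.059 m and angle between salt_shaker's own z axis and vertical below 0.2 rad and linear speed of salt_shaker below 0.02 m/s); the arm keeps its last pose, push and grip.
It fails at once if the glass is crushed: the pad presses the shaker with over 22 N (contact force between pad and salt_shaker above 22 N).
It fails at once if the robot pushes the moving jaw itself (over 5 N) (contact force between any of the fingers, the arm and jaw above 5 N).
It fails at once if a bystander is moved by more than 30 mm (distance of any of pepper_mill, mug, dial_timer from where it was at the start of the episode above 0.03 m).
It also fails if it takes over 72 s, if anything falls off the work surface, if the arm or the gripper's body presses on something with over 40 N, if the wrist force passes 120 N, or if a joint passes its speed limit or range.

### The arm

A 6-joint arm with a two-finger parallel gripper is mounted at the origin on a cart in front of the work surface, level with it; the furniture and walls round the work are solid. World frame = base frame: x ahead of the robot, y to its left, z up, the work surface at z = 0. Lengths are in m, angles in degrees, forces in N, time in s.
With the tool pointing down it reaches from about 0.3 to 0.75 m from the base axis. Payload 8.5 kg.
Tool frame: the origin (TCP) lies on the centre line of the jaws, within the pads' length; the fingertips stand 14 mm ahead of it and the grasp point (between the pads) lies 5 mm behind it; z points along the fingers, x is the direction in which the jaws open and shut, and the axes are right-handed (so a half turn about z gives the same grasp; the last joint's range is limited). The gripper opens to 85 mm and grips with 20 to 120 N. Pads are 22 mm wide; open, the fingers measure 114 mm over their backs; the gripper's body (76 mm by 85 mm) begins 54 mm behind the grasp point. The pads swing forward as they close: fully open they stand 13 mm farther back than shut.
Start: joints at [-80.862, 21.807, 74.336, -0, 83.858, -12.336], TCP at [0.201, -0.512, 0.245] pointing down, gripper open.
Joint ranges: [-178.18, 178.18], [-50.72, 133.34], [12.68, 142.11], [-81.47, 261.47], [9.98, 163.14], [-165.26, 165.26]. Speed limits (degrees/s): [136.94, 136.94, 180, 180, 180, 180].

### API

Orientations are given as a 3x3 rotation matrix whose columns are the frame's x, y, z axes.
In Python, from rig import * gives the robot as it stands.
- The arm moves only by the shell command python3 -m crank 'ROWS' [FORCE]. ROWS is JSON, one flat list of numbers, 7 for each row, row after row: the turn, a rotation vector about the world's x, y, z in rad, then the shift along the world's x, y, z in m, then the opening in per cent of the stroke, from 0 (shut) to 100 (fully open). A call has 1 to 20 rows; each row shifts and turns the commanded pose from where the row before left it; what a row does not reach is not made up. A row lasts 1/10 s, in which the tool goes at most 50 mm and 8.59 degrees, less where a joint would pass 70% of its speed; a pose out of reach is approached as far as the arm can. A call is refused whole if a number of a shift passes 0.05 or a number of a turn 0.15, either way. A call with a gripper value outside its range is refused whole. The fingers move at their own pace and stop on an object; FORCE is the grip in N (left out, the last holds). Time passes only in rows, so rows that do not move let the fingers close. It gives the time, the measured TCP pose, the force and the opening at its end, in the units of the state.
- observe(): the state, without advancing time (a new reading comes with each control period).
- get_image(name): name is "side" or "top" or "wrist"; returns a dict with "frame" (384x512x3 uint8, red, green, blue), "fov_y" (degrees; the focal length in pixels is half the picture's height over the tangent of half this angle, whatever the lens; pixels are square), "cx", "cy" (the principal point, pixels), "world_to_cam" (4x4, takes a point from world to camera coordinates). Camera axes: x right, y up, looking along -z (the intrinsics and any distortion apply to the point x, -y, -z); pixel columns grow to the right and rows downward; lengths in m; the calibration is good to about 2 mm. A picture is of the moment at which its call begins. There is no depth.
- close_job(): hands the job in, once; it reports no verdict.
The state is a dict: "time_s": time; "q": joint angles; "qvel": joint speeds; "joint_efforts": joint torques, N m; "position": TCP position; "tool_rot": TCP orientation; "ft_force": force on the tool from outside, world axes, zero at the start; "wrist_torque": the same for the moment, N m; "grip_width": finger opening in m.
Only numpy, scipy, OpenCV 4.12 (cv2) and the standard library are available. Lean on these libraries where they do the work, as an engineer would, in place of code of your own. Each camera call takes 0.05 s, during which the arm holds its last target. There are 200 camera calls.

## Working session

There is one attempt and no reset: what is moved stays moved. The work goes in short steps, Python scripts to look and compute and a shell command to move; the robot and the scene stay as the last step left them, time stands still between calls to the robot, and variables do not carry over. Pictures are saved under pics/ and viewed, about 8 in all and at most 12, crops included, and the job is handed in when it is done.

```bash
mkdir -p pics
cat > h.py <<'E'
from rig import *
import numpy as np, cv2
def snap(n,f,crop=None,s=1):
    d=get_image(n); im=d["frame"][:,:,::-1].copy()
    if crop: im=im[crop[1]:crop[3],crop[0]:crop[2]]
    if s!=1: im=cv2.resize(im,None,fx=s,fy=s,interpolation=cv2.INTER_CUBIC)
    cv2.imwrite("pics/"+f,im); return d
def foc(d): return 192/np.tan(np.radians(d["fov_y"])/2)
def proj(d,P):
    P=np.atleast_2d(P); M=np.array(d["world_to_cam"]); c=P@M[:3,:3].T+M[:3,3]
    f=foc(d); return np.c_[d["cx"]+f*c[:,0]/-c[:,2], d["cy"]-f*c[:,1]/-c[:,2]]
def ray(d,u,v,z):
    M=np.array(d["world_to_cam"]); R=M[:3,:3]; o=-R.T@M[:3,3]; f=foc(d)
    r=R.T@np.array([(u-d["cx"])/f,-(v-d["cy"])/f,-1]); return o+r*(z-o[2])/r[2]
def tri(d1,p1,d2,p2):
    A=[]
    for d,(u,v) in((d1,p1),(d2,p2)):
        o=ray(d,u,v,0.); r=ray(d,u,v,.1)-o; r/=np.linalg.norm(r); A.append((o,np.eye(3)-np.outer(r,r)))
    return np.linalg.solve(sum(a for _,a in A),sum(a@o for o,a in A))
E
python3 - <<'E'
from h import *
a=snap("top","top0.png",s=1.5); b=snap("side","side0.png",s=1.5)
import pickle; pickle.dump((a,b),open("cams.pkl","wb"))
for d in(a,b): print({k:d[k] for k in d if k!="frame"})
o=observe(); print(o["tool_rot"],o["grip_width"])
E
```

```text
{'fov_y': 53.67956840911516, 'cx': 255.70758093916206, 'cy': 186.42382972230394, 'world_to_cam': array([[ 0.01023871, -0.99986823, -0.01259712,  0.01278423],
       [ 0.99727834,  0.0092907 ,  0.07314088, -0.51521799],
       [-0.0730142 , -0.01331171,  0.99724206, -1.00479247],
       [ 0.        ,  0.        ,  0.        ,  1.        ]])}
{'fov_y': 54.197046518282676, 'cx': 260.7970081275765, 'cy': 190.18505023181092, 'world_to_cam': array([[-0.98411901, -0.17730681, -0.00848952,  0.51702227],
       [ 0.09191729, -0.54992279,  0.83014224, -0.11228327],
       [-0.15185845,  0.81617842,  0.55748704, -1.1627537 ],
       [ 0.        ,  0.        ,  0.        ,  1.        ]])}
[[ 3.66055824e-01 -9.30592867e-01 -2.20849675e-04]
 [-9.30592014e-01 -3.66055794e-01  1.28822416e-03]
 [-1.27965552e-03 -2.66041013e-04 -9.99999146e-01]] 0.08521561696061761
```

View pics/top0.png

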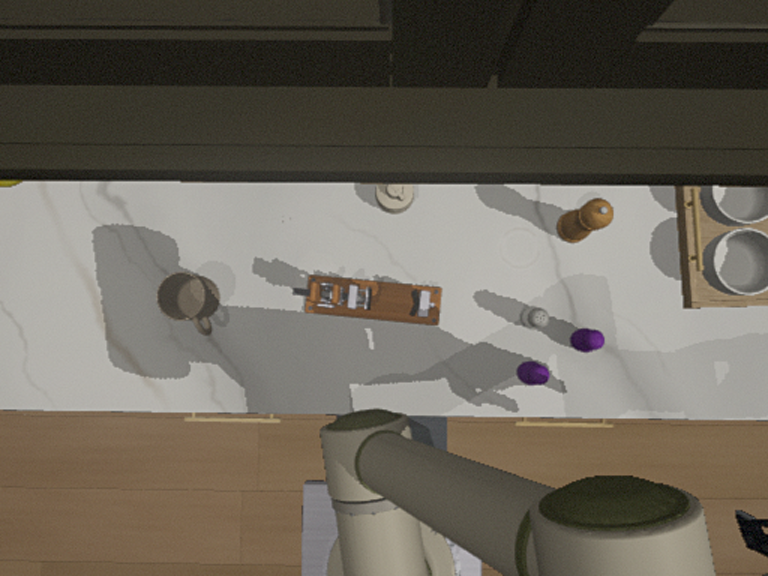

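View pics/side0.png

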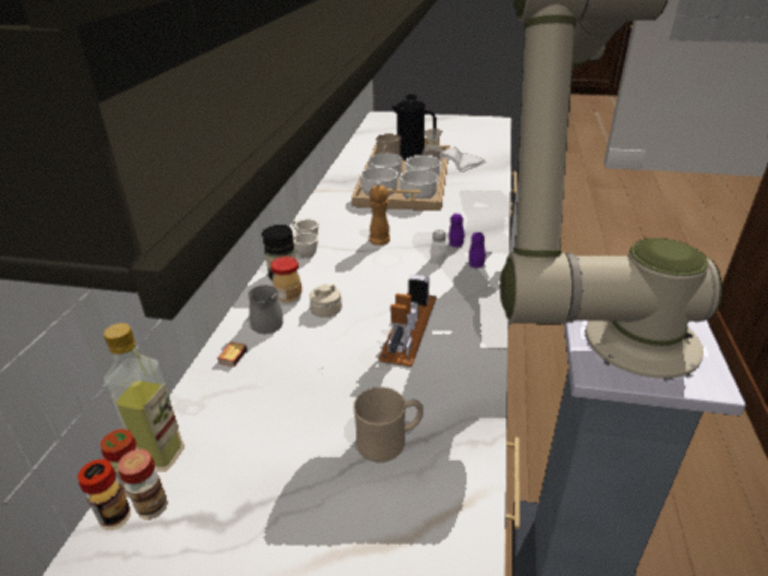

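The candidates in the top view (1.5x pixels) are a grey-capped glass shaker at (536,317) and purple look-alikes at (587,340) and (533,373). I choose the grey one. The clamp lies at about (372,300), with its V jaw at the right end. I'll check these in one composite crop.

Run:
```python
from h import *
import pickle
a,b=pickle.load(open("cams.pkl","rb"))
A=a["frame"][175:265,190:410,::-1]; B=b["frame"][140:250,240:335,::-1]
A=cv2.resize(A,None,fx=3.5,fy=3.5,interpolation=cv2.INTER_CUBIC)
B=cv2.resize(B,None,fx=2.5,fy=2.5,interpolation=cv2.INTER_CUBIC)
im=np.zeros((600,780,3),np.uint8); im[:315,:770]=A; im[320:595,:237]=B
C=cv2.resize(b["frame"][180:245,250:295,::-1],None,fx=4.2,fy=4.2,interpolation=cv2.INTER_CUBIC); im[320:320+C.shape[0],300:300+C.shape[1]]=C
cv2.imwrite("pics/c1.png",im)
for n,u,v,z in(("cap",536,317,.085),("Lend_top",309,276,.008),("Lend_bot",306,316,.008),("R_top",441,287,.008),("R_bot",438,325,.008)): print(n,ray(a,u/1.5,v/1.5,z).round(4))
```

```text
Traceback (most recent call last):
ValueError: could not broadcast input array from shape (275,238,3) into shape (275,237,3)
```

Run:
```python
from h import *
import pickle
a,b=pickle.load(open("cams.pkl","rb"))
A=a["frame"][175:265,190:410,::-1]
A=cv2.resize(A,None,fx=3.5,fy=3.5,interpolation=cv2.INTER_CUBIC)
im=np.zeros((600,780,3),np.uint8); im[:315,:770]=A
C=cv2.resize(b["frame"][180:245,250:330,::-1],None,fx=4.2,fy=4.2,interpolation=cv2.INTER_CUBIC); im[320:320+C.shape[0],300:300+C.shape[1]]=C
C=cv2.resize(b["frame"][140:185,280:335,::-1],None,fx=4.2,fy=4.2,interpolation=cv2.INTER_CUBIC); im[320:320+C.shape[0],10:10+C.shape[1]]=C
cv2.imwrite("pics/c1.png",im)
for n,u,v,z in(("cap",536,317,.085),("Lend_top",309,276,.008),("Lend_bot",306,316,.008),("R_top",441,287,.008),("R_bot",438,325,.008)): print(n,ray(a,u/1.5,v/1.5,z).round(4))
```

```text
cap [ 0.4501 -0.2381  0.085 ]
Lend_top [0.5212 0.1539 0.008 ]
Lend_bot [0.4485 0.1579 0.008 ]
R_top [ 0.5034 -0.0864  0.008 ]
R_bot [ 0.4347 -0.0812  0.008 ]
```

View pics/c1.png

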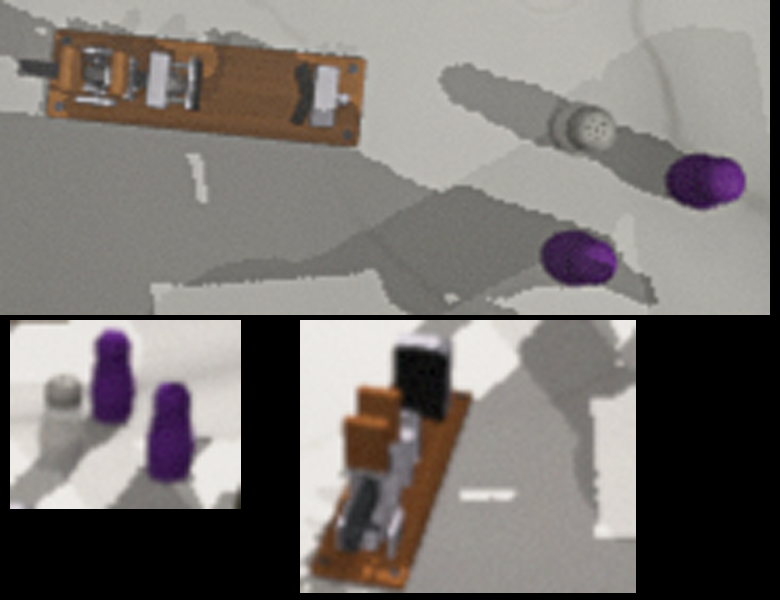

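The crop confirms that the grey-capped glass shaker (crop 595,130) is between the purple ones. The V jaw is at crop (315,92), the moving jaw (197,83), the grip (118,73) and the paddle (70,72). Next I move over the shaker.

```bash
python3 -m crank '[0,0,0.041,0.025,0.027,0.002,100, 0,0,0.041,0.025,0.027,0.002,100, 0,0,0.041,0.025,0.027,0.002,100, 0,0,0.041,0.025,0.027,0.002,100, 0,0,0.041,0.025,0.027,0.002,100, 0,0,0.041,0.025,0.027,0.002,100, 0,0,0.041,0.025,0.027,0.002,100, 0,0,0.041,0.025,0.027,0.002,100, 0,0,0.041,0.025,0.027,0.002,100, 0,0,0.041,0.02,0.027,0.002,100, 0,0,0,0,0,0,100]' 30
python3 - <<'E'
from h import *
import pickle
a,b=pickle.load(open("cams.pkl","rb"))
w=snap("wrist","w1.png",s=1.5); pickle.dump(w,open("w1.pkl","wb"))
o=observe();print(o["position"],o["tool_rot"][:,0])
p=(360,212)
print("shaker cap top",tri(a,(190+597/3.5,175+130/3.5),b,(280+63/4.2,140+60/4.2)))
for n,u,v,z in(("p1top",715,180,.085),("p2top",590,260,.085),("shaker",595,130,.085),("grip",118.5,73,.125),("paddle",68,70,.125),("vjawTop",327,95,.072),("jawtop",158,80,.072)): print(n,ray(a,190+u/3.5,175+v/3.5,z).round(4))
E
```

```text
time_s: 1.2
position: [0.4479, -0.239, 0.2653]
tool_rot: [[0.71, -0.704, 0.0], [-0.704, -0.71, 0.001], [-0.0, -0.001, -1.0]]
ft_force: [-0.9, -0.9, -0.4]
grip_width: 0.0854
[ 0.44700169 -0.240432    0.26513214] [ 7.08793169e-01 -7.05416197e-01 -4.82958513e-04]
shaker cap top [ 0.44452998 -0.24721809  0.08213356]
p1top [ 0.4135 -0.3295  0.085 ]
p2top [ 0.356  -0.2403  0.085 ]
shaker [ 0.4481 -0.2447  0.085 ]
grip [0.4837 0.0931 0.125 ]
paddle [0.4855 0.1281 0.125 ]
vjawTop [ 0.4717 -0.0539  0.072 ]
jawtop [0.4814 0.0693 0.072 ]
```

View pics/w1.png

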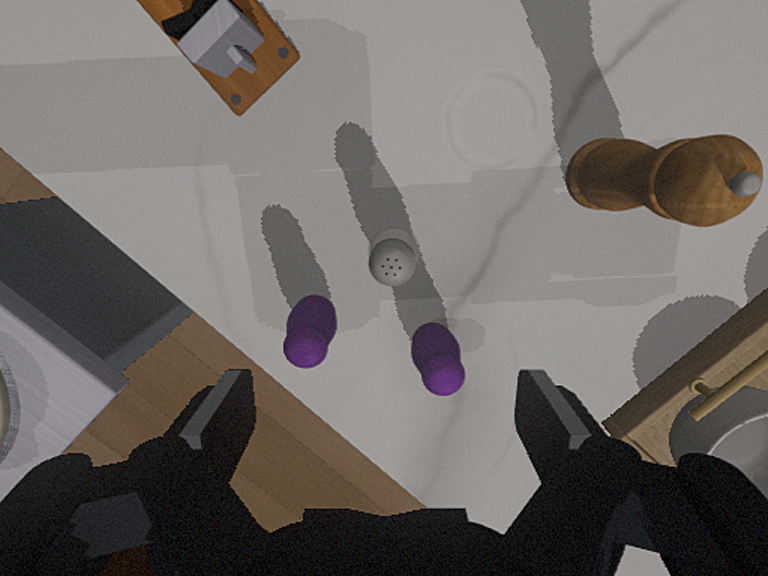

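The wrist view shows the shaker cap at (391,266), purple tops at (305,348) and (442,377), and the clamp's V-jaw end with base corners at (299,57) and (240,115).

Run:
```python
from h import *
import pickle
w=pickle.load(open("w1.pkl","rb"))
for n,u,v,z in(("cap",391,266,.09),("foot",391,243,.03),("p2",305,348,.085),("p1",442,377,.085),("c1",299,57,.008),("c2",240,115,.008)): print(n,ray(w,u/1.5,v/1.5,z).round(4))
M=w["world_to_cam"]; print(-M[:3,:3].T@M[:3,3], M[2,:3])
```

```text
cap [ 0.451  -0.2426  0.09  ]
foot [ 0.4548 -0.2398  0.03  ]
p2 [ 0.3598 -0.2433  0.085 ]
p1 [ 0.4166 -0.3336  0.085 ]
c1 [ 0.5038 -0.0882  0.008 ]
c2 [ 0.4387 -0.083   0.008 ]
[ 0.50109884 -0.18582602  0.3938353 ] [0.20711098 0.20807461 0.9559341 ]
```

```bash
python3 -m crank '[0,0,0,0.004,-0.001,-0.025,100, 0,0,0,0,0,-0.03,100, 0,0,0,0,0,-0.03,100, 0,0,0,0,0,-0.03,100, 0,0,0,0,0,-0.03,100, 0,0,0,0,0,-0.03,100, 0,0,0,0,0,-0.025,100, 0,0,0,0,0,-0.02,100, 0,0,0,0,0,0,100, 0,0,0,0,0,0,0, 0,0,0,0,0,0,0, 0,0,0,0,0,0,0, 0,0,0,0,0,0,0, 0,0,0,0,0,0,0, 0,0,0,0,0,0,0, 0,0,0,0,0,0,0, 0,0,0,0,0,0,0, 0,0,0,0,0,0,0]' 25
```

```text
time_s: 3.05
position: [0.4507, -0.2432, 0.0466]
tool_rot: [[0.707, -0.707, 0.001], [-0.707, -0.707, -0.002], [0.002, 0.0, -1.0]]
ft_force: [-0.6, 0.3, 6.8]
grip_width: 0.0396
```

```bash
python3 -m crank '[0,0,0,0,0,0.02,0, 0,0,0,0,0,0.03,0, 0,0,0,0,0,0.03,0, 0,0,0,0,0,0.03,0, 0,0,0,0,0,0.03,0, 0,0,0,0,0,0.02,0, 0,0,0.072,0.003,0.022,0,0, 0,0,0.072,0.003,0.023,0,0, 0,0,0.072,0.003,0.024,0,0, 0,0,0.072,0.003,0.024,0,0, 0,0,0.072,0.003,0.024,0,0, 0,0,0.072,0.003,0.024,0,0, 0,0,0.072,0.003,0.024,0,0, 0,0,0.072,0.002,0.024,0,0, 0,0,0.072,0.002,0.024,0,0, 0,0,0.072,0.002,0.022,0,0, 0,0,0,0,0,0,0, 0,0,0,0,0,0,0]'
python3 - <<'E'
from h import *
import pickle
w=snap("wrist","w2.png",s=1.5); pickle.dump(w,open("w2.pkl","wb"))
o=observe();print(o["position"],o["tool_rot"][:,0],o["q"],o["grip_width"],o["ft_force"])
E
```

```text
time_s: 4.85
position: [0.4772, -0.0078, 0.2057]
tool_rot: [[0.998, -0.066, 0.0], [-0.066, -0.998, -0.0], [0.001, 0.0, -1.0]]
ft_force: [0.3, -0.7, -1.0]
grip_width: 0.0393
[ 0.47727302 -0.00817158  0.20557975] [ 9.97760622e-01 -6.68849503e-02  3.80351355e-04] [-1.52222463e+01  1.66301117e+01  8.93608141e+01 -1.71930740e-02
  7.39835165e+01 -1.13824135e+01] 0.038984965601642975 [ 0.3313778   0.43737695 -1.35616305]
```

View pics/w2.png

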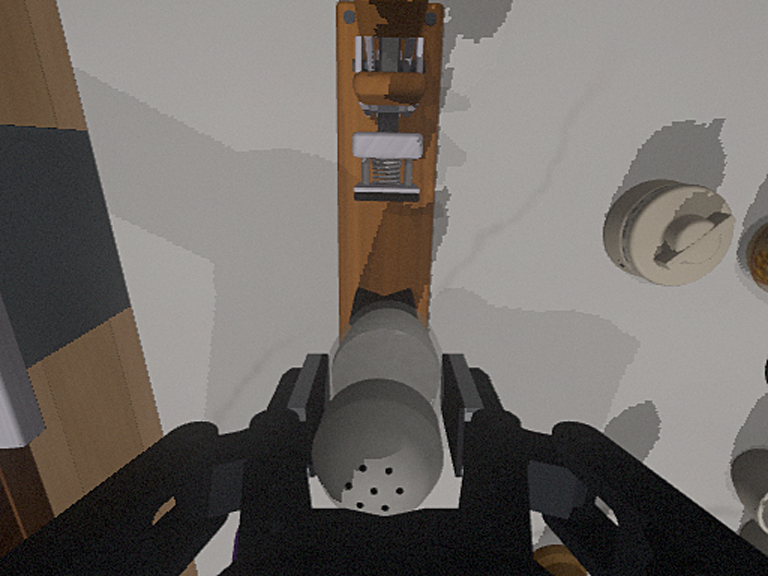

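The wrist view shows the pad's front edge at (388,201), the V jaw's tips at (355,290) and (415,290), and the plate edges at x 338 and 436. The shaker is held between the fingers.

Run:
```python
from h import *
import pickle
w=pickle.load(open("w2.pkl","rb"))
for n,u,v,z in(("padL",354,200,.072),("padR",420,200,.072),("tipL",355,290,.072),("tipR",416,290,.072),("plL0",337,60,.008),("plL1",340,300,.008),("plR0",441,60,.008),("plR1",430,300,.008),("plTL",336,3,.008),("gripL",354,72,.125),("gripR",423,72,.125),("jawtopL",353,133,.072),("jawtopR",423,133,.072),("cap",374,491,.205-.045+.09-.004)): print(n,ray(w,u/1.5,v/1.5,z).round(4))
```

```text
padL [0.4633 0.0422 0.072 ]
padR [0.5013 0.0397 0.072 ]
tipL [ 0.4592 -0.012   0.072 ]
tipR [ 0.4966 -0.0145  0.072 ]
plL0 [0.4553 0.1273 0.008 ]
plL1 [ 0.4414 -0.0386  0.008 ]
plR0 [0.5236 0.1228 0.008 ]
plR1 [ 0.5104 -0.0432  0.008 ]
plTL [0.4578 0.1599 0.008 ]
gripL [0.4717 0.1007 0.125 ]
gripR [0.501  0.0988 0.125 ]
jawtopL [0.4659 0.0786 0.072 ]
jawtopR [0.5045 0.0761 0.072 ]
cap [ 0.4748 -0.0098  0.246 ]
```

V bottom is at about y = -0.039 and the pad face at y = 0.041. I'll place the shaker at about (0.479, -0.001).

```bash
python3 -m crank '[0,0,-0.006,0.002,0.007,0,0, 0,0,0,0,0,-0.02,0, 0,0,0,0,0,-0.03,0, 0,0,0,0,0,-0.03,0, 0,0,0,0,0,-0.03,0, 0,0,0,0,0,-0.02,0, 0,0,0,0,0,-0.01,0, 0,0,0,0,0,-0.005,0, 0,0,0,0,0,-0.003,0, 0,0,0,0,0,0,0, 0,0,0,0,0,0,0]'
```

```text
time_s: 6.0
position: [0.4797, -0.0009, 0.058]
tool_rot: [[0.997, -0.072, 0.001], [-0.072, -0.997, -0.0], [0.001, 0.0, -1.0]]
ft_force: [-0.6, 0.0, 0.1]
grip_width: 0.0395
```

```bash
python3 -m crank '[0,0,0,0,0,-0.0015,0, 0,0,0,0,0,-0.0015,0, 0,0,0,0,0,0,0, 0,0,0,0,0,0,0]'
```

```text
time_s: 6.4
position: [0.4796, -0.0008, 0.0547]
tool_rot: [[0.997, -0.072, 0.001], [-0.072, -0.997, -0.0], [0.001, 0.0, -1.0]]
ft_force: [-0.9, -0.3, 4.5]
grip_width: 0.039
```

```bash
python3 -m crank '[0,0,0,0,0,0,60, 0,0,0,0,0,0,80, 0,0,0,0,0,0,100, 0,0,0,0,0,0,100, 0,0,0,0,0,0,100, 0,0,0,0,0,0,100, 0,0,0,0,0,0,100, 0,0,0,0,0,0.01,100, 0,0,0,0,0,0.02,100, 0,0,0,0,0,0.03,100, 0,0,0,0,0,0.03,100, 0,0,0,0,0,0.03,100, 0,0,0,0,0,0.03,100, 0,0,0,0,0,0.03,100, 0,0,0,0,0,0.01,100]'
python3 - <<'E'
from h import *
import pickle
w=snap("wrist","w3.png",s=1.5); pickle.dump(w,open("w3.pkl","wb"))
o=observe();print(o["position"],o["q"],o["grip_width"],o["ft_force"])
E
```

```text
time_s: 7.9
position: [0.4799, -0.0009, 0.2477]
tool_rot: [[0.997, -0.072, 0.005], [-0.072, -0.997, -0.001], [0.005, 0.001, -1.0]]
ft_force: [1.1, 0.1, -0.3]
grip_width: 0.0855
[ 0.47997505 -0.00091409  0.24756148] [-1.42802841e+01  1.45355267e+01  8.48712645e+01  1.78266898e-03
  8.02826074e+01 -1.01607932e+01] 0.08550057697382886 [ 0.24692337 -0.56989076  1.31978435]
```

View pics/w3.png

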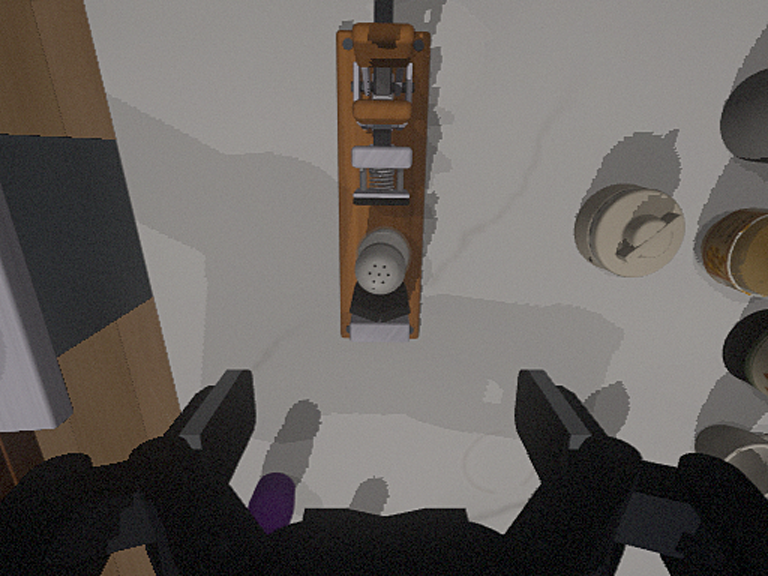

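The shaker stands upright between the jaws, with its cap at (380,270) and foot clear. The pad front is at (382,203), the V bottom at (381,321), the grip top at (382,108) and the paddle top at (383,33).

Run:
```python
from h import *
import pickle
w=pickle.load(open("w3.pkl","rb"))
for n,u,v,z in(("pad",382,203,.072),("Vtop",381,321,.072),("Vtip",350,310,.072),("cap",380,271,.098),("gripRear",382,99,.125),("padRear",383,24,.125),("padFront",383,36,.125)): print(n,ray(w,u/1.5,v/1.5,z).round(4))
M=w["world_to_cam"]; print(-M[:3,:3].T@M[:3,3])
```

```text
pad [0.4826 0.0416 0.072 ]
Vtop [ 0.4757 -0.0428  0.072 ]
Vtip [ 0.454  -0.0327  0.072 ]
cap [0.4783 0.0015 0.098 ]
gripRear [0.4869 0.1004 0.125 ]
padRear [0.4899 0.1347 0.125 ]
padFront [0.4895 0.1294 0.125 ]
[0.48480497 0.07420138 0.37614167]
```

```bash
python3 -m crank '[0,0,0,0.002,0.02,0,0, 0,0,0,0.002,0.028,0,0, 0,0,0,0.002,0.03,0,0, 0,0,0,0.002,0.03,0,0, 0,0,0,0.002,0.03,0,0, 0,0,0,0.002,0.028,0,0, 0,0,0,0,0,-0.02,0, 0,0,0,0,0,-0.03,0, 0,0,0,0,0,-0.03,0, 0,0,0,0,0,-0.03,0, 0,0,0,0,0,-0.02,0, 0,0,0,0,0,-0.012,0, 0,0,0,0,0,0,0, 0,0,0,0,0,0,0]' 40
python3 - <<'E'
from h import *
import pickle
a=get_image("top"); b=get_image("side"); pickle.dump((a,b),open("t4.pkl","wb"))
A=cv2.resize(a["frame"][150:250,180:320,::-1],None,fx=4,fy=4,interpolation=cv2.INTER_CUBIC)
cv2.imwrite("pics/t4.png",A)
E
```

```text
time_s: 9.35
position: [0.4911, 0.1652, 0.1021]
tool_rot: [[0.997, -0.072, -0.001], [-0.072, -0.997, -0.0], [-0.001, 0.0, -1.0]]
ft_force: [0.9, -0.8, 0.1]
grip_width: 0.0001
```

View pics/t4.png

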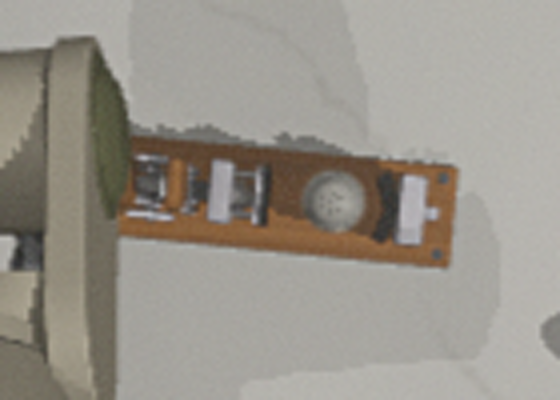

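The top view shows the jaw's silver block at crop (222,190), the pad (262,195), the shaker (335,200) and the V jaw (400,207), none of them hidden by the arm. Now the first stroke, cautiously.

```bash
cat >> h.py <<'E'
def jawshift(tag):
    import pickle
    a0=pickle.load(open("t4.pkl","rb"))[0]["frame"]; a=get_image("top"); f=a["frame"]
    pickle.dump(a,open(tag+".pkl","wb"))
    up=8; U=lambda i:cv2.resize(i,None,fx=up,fy=up,interpolation=cv2.INTER_CUBIC)
    out=[]
    for (x0,y0,x1,y1),R in(((231,188,248,208),22),((254,189,273,210),8)):
        T=U(a0[y0:y1,x0:x1]); S=U(f[y0-2:y1+5,x0-3:x1+R])
        m=cv2.matchTemplate(S,T,cv2.TM_CCOEFF_NORMED); _,s,_,l=cv2.minMaxLoc(m)
        out.append(((l[0]/up-3)*2.55,(l[1]/up-2)*2.55,round(s,3)))
    o=observe(); print("jaw mm",out[0],"shaker mm",out[1]); print(o["position"].round(4) if hasattr(o["position"],"round") else o["position"],o["ft_force"])
E
python3 -m crank '[0,0,0,-0.0004,-0.005,0,0, 0,0,0,-0.0004,-0.006,0,0, 0,0,0,-0.0004,-0.005,0,0, 0,0,0,0,0,0,0, 0,0,0,0,0,0,0]'; python3 -m crank '[0,0,0,-0.0002,-0.003,0,0, 0,0,0,-0.0002,-0.003,0,0, 0,0,0,0,0,0,0, 0,0,0,0,0,0,0]';python3 -m crank '[0,0,0,-0.0002,-0.003,0,0, 0,0,0,-0.0002,-0.003,0,0, 0,0,0,0,0,0,0, 0,0,0,0,0,0,0]'
python3 -c 'from h import *; jawshift("s1")'
```

```text
time_s: 9.95
position: [0.4902, 0.149, 0.1024]
tool_rot: [[0.997, -0.072, 0.0], [-0.072, -0.997, 0.0], [0.0, -0.0, -1.0]]
ft_force: [0.1, 1.0, 0.0]
grip_width: -0.0001
time_s: 10.35
position: [0.4898, 0.1433, 0.1024]
tool_rot: [[0.997, -0.072, 0.0], [-0.072, -0.997, 0.0], [0.0, -0.0, -1.0]]
ft_force: [-0.7, 1.8, 1.9]
grip_width: 0.0002
time_s: 10.75
position: [0.4893, 0.1371, 0.1023]
tool_rot: [[0.997, -0.072, -0.0], [-0.072, -0.997, 0.0], [-0.0, -0.0, -1.0]]
ft_force: [0.2, 2.0, 1.6]
grip_width: -0.0002
jaw mm (0.0, 0.0, 0.998) shaker mm (0.0, 0.31875, 0.992)
[0.4893 0.1372 0.1023] [0.21382018 2.4536976  2.07048413]
```

```bash
python3 -m crank '[0,0,0,-0.0002,-0.003,0,0, 0,0,0,-0.0002,-0.003,0,0, 0,0,0,0,0,0,0, 0,0,0,0,0,0,0]';python3 -c 'from h import *; jawshift("s2")'; python3 -m crank '[0,0,0,-0.0002,-0.003,0,0, 0,0,0,0,0,0,0, 0,0,0,0,0,0,0]';python3 -c 'from h import *; jawshift("s2")'
```

```text
time_s: 11.2
position: [0.4889, 0.1318, 0.1025]
tool_rot: [[0.997, -0.072, 0.0], [-0.072, -0.997, 0.002], [0.0, -0.002, -1.0]]
ft_force: [-0.4, 6.8, 3.1]
grip_width: 0.0004
jaw mm (2.86875, 0.31875, 0.97) shaker mm (0.0, 0.31875, 0.992)
[0.4889 0.1318 0.1025] [0.06917146 6.59467556 2.76213817]
time_s: 11.55
position: [0.4887, 0.129, 0.1025]
tool_rot: [[0.997, -0.072, 0.0], [-0.072, -0.997, 0.002], [0.0, -0.002, -1.0]]
ft_force: [-0.7, 8.0, 4.0]
grip_width: -0.0001
jaw mm (5.1, 0.6375, 0.987) shaker mm (0.0, 0.31875, 0.992)
[0.4887 0.129  0.1025] [-0.10102151  7.89194861  3.59831133]
```

```bash
python3 -m crank '[0,0,0,-0.0001,-0.002,0,0, 0,0,0,0,0,0,0, 0,0,0,0,0,0,0]';python3 -c 'from h import *; jawshift("s2")'; python3 -m crank '[0,0,0,-0.0001,-0.001,0,0, 0,0,0,0,0,0,0, 0,0,0,0,0,0,0]' | grep -E 'pos|ft';python3 -c 'from h import *; jawshift("s2")'
```

```text
time_s: 11.9
position: [0.4885, 0.1271, 0.1025]
tool_rot: [[0.997, -0.072, 0.0], [-0.072, -0.997, 0.002], [0.0, -0.002, -1.0]]
ft_force: [-0.7, 8.8, 4.1]
grip_width: -0.0002
jaw mm (7.012499999999999, 0.31875, 0.941) shaker mm (0.0, 0.31875, 0.992)
[0.4885 0.1271 0.1025] [-0.99884259  8.87716523  3.73176524]
position: [0.4885, 0.1267, 0.1025]
ft_force: [-0.9, 11.4, 3.0]
jaw mm (7.33125, 0.31875, 0.957) shaker mm (0.0, 0.31875, 0.992)
[0.4885 0.1267 0.1025] [ 0.54635085 12.81953683  2.50713163]
```

```bash
python3 -m crank '[0,0,0,0.0004,0.006,0,0, 0,0,0,0.0004,0.006,0,0, 0,0,0,0.0004,0.006,0,0, 0,0,0,0.0004,0.006,0,0, 0,0,0,0,0,0,0, 0,0,0,0,0,0,0, 0,0,0,-0.0004,-0.005,0,0, 0,0,0,-0.0004,-0.005,0,0, 0,0,0,-0.0004,-0.005,0,0, 0,0,0,-0.0004,-0.005,0,0, 0,0,0,0,-0.004,0,0, 0,0,0,0,0,0,0, 0,0,0,0,0,0,0]' | grep -E 'pos|ft|time';python3 -c 'from h import *; jawshift("s3")'
```

```text
time_s: 13.6
position: [0.4884, 0.1264, 0.1027]
ft_force: [-0.3, 13.9, 4.2]
jaw mm (15.299999999999999, 1.59375, 0.964) shaker mm (0.0, 0.0, 0.991)
[0.4884 0.1264 0.1027] [-0.34657447 14.14720428  3.19697585]
```

```bash
for i in 1; do python3 -m crank '[0,0,0,0.0004,0.006,0,0, 0,0,0,0.0004,0.006,0,0, 0,0,0,0.0004,0.006,0,0, 0,0,0,0.0004,0.006,0,0, 0,0,0,0,0,0,0, 0,0,0,0,0,0,0, 0,0,0,-0.0004,-0.005,0,0, 0,0,0,-0.0004,-0.005,0,0, 0,0,0,-0.0004,-0.005,0,0, 0,0,0,-0.0004,-0.005,0,0, 0,0,0,0,-0.0035,0,0, 0,0,0,0,0,0,0, 0,0,0,0,0,0,0]' | grep -E 'pos|ft|time'; done;python3 -c 'from h import *; jawshift("s4")'; python3 -m crank '[0,0,0,0.0004,0.006,0,0, 0,0,0,0.0004,0.006,0,0, 0,0,0,0.0004,0.006,0,0, 0,0,0,0.0004,0.006,0,0, 0,0,0,0,0,0,0, 0,0,0,0,0,0,0, 0,0,0,-0.0004,-0.005,0,0, 0,0,0,-0.0004,-0.005,0,0, 0,0,0,-0.0004,-0.005,0,0, 0,0,0,-0.0004,-0.005,0,0, 0,0,0,0,-0.004,0,0, 0,0,0,0,0,0,0, 0,0,0,0,0,0,0]' | grep -E 'pos|ft|time';python3 -c 'from h import *; jawshift("s5")'
```

```text
time_s: 14.95
position: [0.4884, 0.1266, 0.1026]
ft_force: [-1.9, 11.3, 3.4]
jaw mm (22.95, 2.2312499999999997, 0.956) shaker mm (2.86875, -0.31875, 0.919)
[0.4884 0.1266 0.1026] [-1.45446054 11.05577307  3.54042897]
time_s: 16.3
position: [0.4884, 0.1266, 0.1027]
ft_force: [-1.2, 11.9, 3.5]
jaw mm (30.599999999999998, 2.86875, 0.958) shaker mm (10.518749999999999, -0.31875, 0.764)
[0.4884 0.1266 0.1027] [-0.04398913 11.97416168  4.10850775]
```

```bash
python3 -m crank '[0,0,0,0.0004,0.006,0,0, 0,0,0,0.0004,0.006,0,0, 0,0,0,0.0004,0.006,0,0, 0,0,0,0.0004,0.006,0,0, 0,0,0,0,0,0,0, 0,0,0,0,0,0,0, 0,0,0,-0.0004,-0.005,0,0, 0,0,0,-0.0004,-0.005,0,0, 0,0,0,-0.0004,-0.005,0,0, 0,0,0,-0.0004,-0.005,0,0, 0,0,0,0,-0.004,0,0, 0,0,0,0,0,0,0, 0,0,0,0,0,0,0]' | grep -E 'pos|ft|time';python3 - <<'E'
from h import *; jawshift("s6")
import pickle
a=pickle.load(open("s6.pkl","rb"))
A=cv2.resize(a["frame"][165:235,210:310,::-1],None,fx=4,fy=4,interpolation=cv2.INTER_CUBIC)
b=snap("side","x.png"); B=cv2.resize(b["frame"][165:255,240:320,::-1],None,fx=4,fy=4,interpolation=cv2.INTER_CUBIC)
im=np.zeros((360,720,3),np.uint8); im[:280,:400]=A; im[:360,400:]=B; cv2.imwrite("pics/c6.png",im)
E
```

```text
time_s: 17.65
position: [0.4884, 0.1272, 0.1027]
ft_force: [-0.8, 14.8, 4.0]
jaw mm (37.93125, 3.8249999999999997, 0.716) shaker mm (10.837499999999999, -0.31875, 0.765)
[0.4884 0.1272 0.1028] [-1.38234849 14.51087867  3.32584522]
```

View pics/c6.png

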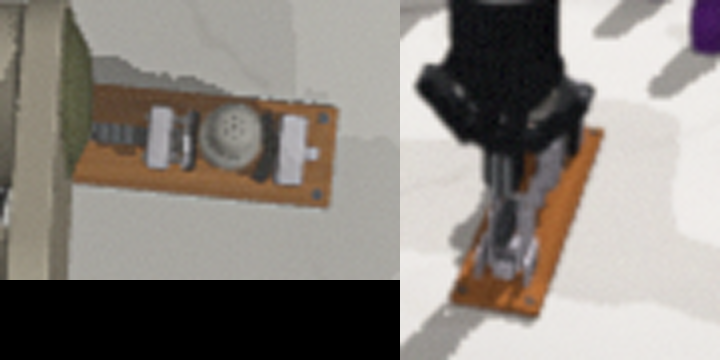

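The pad now seems about 5 mm compressed (block-to-pad spacing 32 px against 40), with the shaker at crop (232,135). I'll check whether it is seated, and whether it leans.

Run:
```python
from h import *
import pickle
a0=pickle.load(open("t4.pkl","rb"))[0]; a=pickle.load(open("s6.pkl","rb"))
for n,d,u,v,z in(("cap0",a0,180+335/4,150+201/4,.098),("cap6",a,210+234/4,165+127/4,.098),("pad0",a0,180+267/4,150+195/4,.072),("pad6",a,210+196/4,165+141/4,.072),("Vsilverfront0",a0,180+401/4,150+207/4,.072),("Vsf6",a,210+281/4,165+150/4,.072),("tip",a,210+262/4,165+125/4,.072)): print(n,ray(d,u,v,z).round(4))
im=np.zeros((560,760,3),np.uint8)
im[:260,:]=cv2.resize(a0["frame"][178:218,224:304,::-1],(760,260) ,interpolation=cv2.INTER_LANCZOS4)[:, :]
im[280:540,:]=cv2.resize(a["frame"][178:218,224:304,::-1],(760,260),interpolation=cv2.INTER_LANCZOS4)
cv2.imwrite("pics/c7.png",im)
```

```text
cap0 [ 0.4751 -0.0035  0.098 ]
cap6 [ 0.4839 -0.0153  0.098 ]
pad0 [0.4794 0.0397 0.072 ]
pad6 [0.4759 0.0084 0.072 ]
Vsilverfront0 [ 0.4726 -0.0458  0.072 ]
Vsf6 [ 0.4707 -0.0458  0.072 ]
tip [ 0.4865 -0.0336  0.072 ]
```

View pics/c7.png

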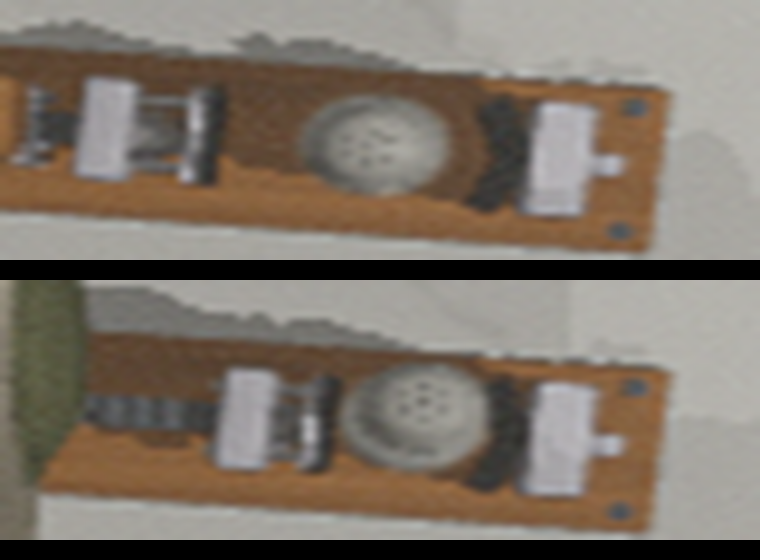

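The hole pattern has shifted more than the outline has, which suggests the shaker may lean. I'll release the trigger (the jaw keeps up to 6 N), rise and look from above with the wrist camera.

```bash
python3 -m crank '[0,0,0,0.0004,0.006,0,0, 0,0,0,0.0004,0.006,0,0, 0,0,0,0.0004,0.006,0,0, 0,0,0,0.0004,0.006,0,0, 0,0,0,0,0.004,0.01,0, 0,0,0,0,0,0.03,0, 0,0,0,0,0,0.03,0, 0,0,0,0,0,0.03,0, 0,0,0,0,0,0.02,0, 0,0,0,-0.002,-0.02,0,0, 0,0,0,-0.002,-0.03,0,0, 0,0,0,-0.002,-0.03,0,0, 0,0,0,-0.002,-0.03,0,0, 0,0,0,-0.002,-0.03,0,0, 0,0,0,-0.002,-0.02,0,0, 0,0,0,-0.002,-0.02,0,0, 0,0,0,0,0,0,0]'  | grep -E 'pos|ft|time'
python3 - <<'E'
from h import *
import pickle
w=get_image("wrist"); a=get_image("top"); pickle.dump((w,a),open("w7.pkl","wb"))
P=proj(w,[[.48,-.015,.06]])[0].astype(int); print(P)
x,y=np.clip(P-[80,75],0,[352,234]); 
A=cv2.resize(w["frame"][y:y+150,x:x+160,::-1],None,fx=4,fy=4,interpolation=cv2.INTER_CUBIC); print(x,y)
cv2.imwrite("pics/c8.png",A)
E
```

```text
time_s: 19.45
position: [0.4761, -0.0281, 0.223]
ft_force: [0.1, 0.6, 0.0]
[258 166]
178 91
```

View pics/c8.png

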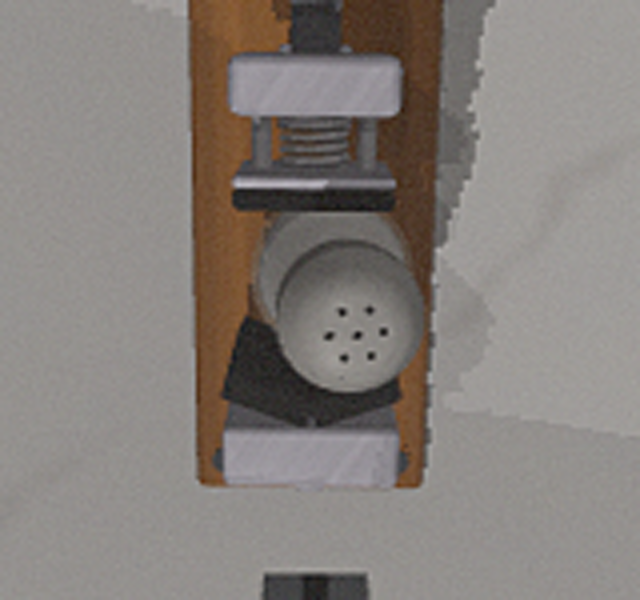

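Run:
```python
from h import *
import pickle
w,a=pickle.load(open("w7.pkl","rb"))
r=lambda u,v,z:ray(w,178+u/4,91+v/4,z).round(4)
M=w["world_to_cam"]; C=-M[:3,:3].T@M[:3,3]; print(foc(w),C, "body depth",foc(w)*.044/(151/4),"cap r depth",foc(w)*.034/(145/4))
for n,u,v,z in(("holes",356,334,.098),("body.03",333,287,.03),("body.06",333,287,.06),("padF",314,209,.072),("jawRear",315,55,.072),("Vbot",312,425,.072),("VtipLtop",222,398,.072),("VtipLbot",247,320,.008),("Vr top",400,400,.072),("baseL",199,470,.008),("baseR",428,470,.008),("baseL2",190,10,.008),("baseR2",442,10,.008)): print(n,r(u,v,z))
```

```text
298.25033280774574 [0.48179369 0.04690345 0.35136304] body depth 0.3476295269812135 cap r depth 0.279738243185196
holes [ 0.4868 -0.0146  0.098 ]
body.03 [ 0.4827 -0.0174  0.03  ]
body.06 [ 0.4826 -0.0114  0.06  ]
padF [0.4794 0.0097 0.072 ]
jawRear [0.4822 0.044  0.072 ]
Vbot [ 0.475 -0.043  0.072]
VtipLtop [ 0.4536 -0.0344  0.072 ]
VtipLbot [ 0.4568 -0.0298  0.008 ]
Vr top [ 0.497  -0.0382  0.072 ]
baseL [ 0.4379 -0.0754  0.008 ]
baseR [ 0.5078 -0.0807  0.008 ]
baseL2 [0.4492 0.0576 0.008 ]
baseR2 [0.5178 0.0525 0.008 ]
```

The lean is about 0.085 rad: the cap is at (0.487,-0.015) and the foot at about (0.483,-0.020). The axis is about 26 mm from the V bottom and about 8 mm off centre against one V face, which is within limits and stable. I'll go back to the trigger and squeeze by force, aiming for fy ≈ 15–16 N.

```bash
python3 -m crank '[0,0,0,0.002,0.02,0,0, 0,0,0,0.002,0.02,0,0, 0,0,0,0.002,0.03,0,0, 0,0,0,0.002,0.03,0,0, 0,0,0,0.002,0.03,0,0, 0,0,0,0.002,0.03,0,0, 0,0,0,0.002,0.02,0,0, 0,0,0,0,0,-0.02,0, 0,0,0,0,0,-0.03,0, 0,0,0,0,0,-0.03,0, 0,0,0,0,0,-0.03,0, 0,0,0,0,0,-0.01,0, 0,0,0,0,0,0,0, 0,0,0,-0.0004,-0.006,0,0, 0,0,0,-0.0004,-0.004,0,0, 0,0,0,0,-0.002,0,0, 0,0,0,0,-0.002,0,0, 0,0,0,0,0,0,0, 0,0,0,0,0,0,0]'  | grep -E 'pos|ft|time';python3 -c 'from h import *; jawshift("s8")'; python3 -m crank '[0,0,0,0,-0.0015,0,0, 0,0,0,0,0,0,0, 0,0,0,0,0,0,0]'| grep -E 'pos|ft'
```

```text
time_s: 21.45
position: [0.4896, 0.1397, 0.1026]
ft_force: [1.2, 2.0, 1.6]
jaw mm (32.193749999999994, 3.1875, 0.877) shaker mm (10.837499999999999, -0.31875, 0.759)
[0.4895 0.1397 0.1025] [0.54002035 2.2434829  1.59202258]
position: [0.4894, 0.1382, 0.1023]
ft_force: [1.2, 2.4, 2.4]
```

```bash
for i in 1; do python3 -m crank '[0,0,0,-0.0002,-0.0015,0,0, 0,0,0,-0.0002,-0.0015,0,0, 0,0,0,0,0,0,0, 0,0,0,0,0,0,0]'| grep -E 'pos|ft';python3 -c 'from h import *; jawshift("s8")'; python3 -m crank '[0,0,0,-0.0002,-0.0015,0,0, 0,0,0,-0.0002,-0.0015,0,0, 0,0,0,0,0,0,0, 0,0,0,0,0,0,0]'| grep -E 'pos|ft';python3 -c 'from h import *; jawshift("s8")'; done
```

```text
position: [0.489, 0.1352, 0.1023]
ft_force: [0.3, 2.4, 2.0]
jaw mm (32.193749999999994, 3.1875, 0.874) shaker mm (10.837499999999999, -0.31875, 0.761)
[0.489  0.1352 0.1024] [0.68127344 3.32633921 2.57553868]
position: [0.4888, 0.1329, 0.1025]
ft_force: [2.3, 9.4, 3.2]
jaw mm (31.874999999999996, 3.1875, 0.878) shaker mm (10.837499999999999, -0.31875, 0.767)
[0.4888 0.1329 0.1025] [2.39484702 8.81394396 2.45383653]
```

```bash
python3 -m crank '[0,0,0,-0.0002,-0.0015,0,0, 0,0,0,-0.0002,-0.0015,0,0, 0,0,0,0,0,0,0, 0,0,0,0,0,0,0]'| grep -E 'pos|ft';python3 -c 'from h import *; jawshift("s8")'; python3 -m crank '[0,0,0,-0.0001,-0.0015,0,0, 0,0,0,0,0,0,0, 0,0,0,0,0,0,0]'| grep -E 'pos|ft';python3 -c 'from h import *; jawshift("s9")'
```

```text
position: [0.4886, 0.1306, 0.1026]
ft_force: [2.9, 13.5, 2.3]
jaw mm (32.83125, 3.1875, 0.797) shaker mm (10.837499999999999, -0.31875, 0.766)
[0.4886 0.1306 0.1026] [ 2.65849017 13.73946635  2.28717209]
position: [0.4885, 0.1294, 0.1026]
ft_force: [2.4, 15.5, 2.1]
jaw mm (34.106249999999996, 3.1875, 0.747) shaker mm (10.837499999999999, -0.31875, 0.766)
[0.4885 0.1294 0.1026] [ 2.18966675 15.54479733  1.94477593]
```

Run:
```python
from h import *
import pickle
L=lambda n:(lambda x:x if isinstance(x,dict) else x[1])(pickle.load(open(n+".pkl","rb")))["frame"]
up=8; U=lambda i:cv2.resize(i,None,fx=up,fy=up,interpolation=cv2.INTER_CUBIC)
for ref in("s4","s5"):
  f0=L(ref); k={"s4":9,"s5":12}[ref]
  for n in("s4","s5","s6","w7","s8","s9"):
    f=L(n); r=[]
    for x0,x1 in((231+k,240+k),(240+k,249+k)):
        T=U(f0[189:208,x0:x1]);S=U(f[188:211,x0-5:x1+6]); m=cv2.matchTemplate(S,T,cv2.TM_CCOEFF_NORMED);_,s,_,l=cv2.minMaxLoc(m); r+=[(l[0]/up-5)*2.55,s]
    print(ref,n,np.round(r,2),"comp",round(r[0]-r[2],2))
f=np.vstack([U(L(n)[186:212,228:285,::-1]) for n in("s5","s6","s9")]); f=cv2.resize(f,None,fx=1,fy=.95); print(f.shape); cv2.imwrite("pics/c9.png",f)
```

```text
s4 s4 [0. 1. 0. 1.] comp 0.0
s4 s5 [7.65 0.98 7.65 0.94] comp 0.0
s4 s6 [14.34  0.95  8.92  0.75] comp 5.42
s4 w7 [-12.43   0.48 -12.75   0.16] comp 0.32
s4 s8 [11.79  0.95  8.29  0.79] comp 3.51
s4 s9 [12.75  0.96  8.29  0.79] comp 4.46
s5 s4 [-7.97  0.98 -7.65  0.94] comp -0.32
s5 s5 [0. 1. 0. 1.] comp 0.0
s5 s6 [6.38 0.95 0.96 0.76] comp 5.42
s5 w7 [15.3   0.26 -1.91 -0.08] comp 17.21
s5 s8 [4.14 0.96 0.64 0.85] comp 3.51
s5 s9 [4.78 0.97 0.64 0.85] comp 4.14
(593, 456, 3)
```

View pics/c9.png

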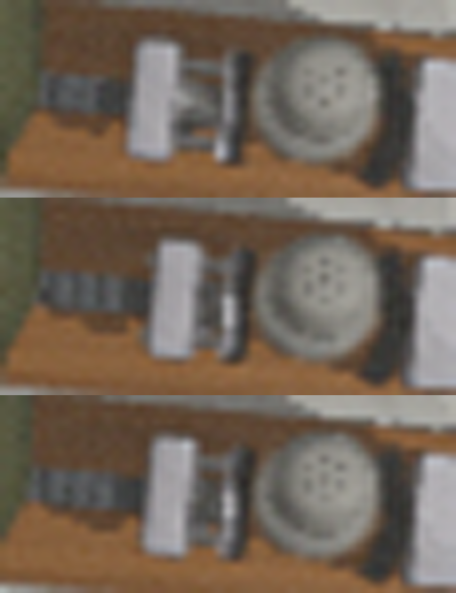

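The pad is compressed about 4.3 mm now; the earlier stroke (middle strip) was about 5.4 mm. The shaker hasn't moved between the strips. I'll squeeze slightly more, to about 5.5–6 mm.

```bash
python3 -m crank '[0,0,0,-0.0001,-0.001,0,0, 0,0,0,0,-0.001,0,0, 0,0,0,0,0,0,0, 0,0,0,0,0,0,0, 0,0,0,0,0,0,0]'| grep -E 'time|pos|ft';python3 -c 'from h import *; jawshift("s10")'
python3 - <<'E'
from h import *
import pickle
L=lambda n:pickle.load(open(n+".pkl","rb"))["frame"]
up=8; U=lambda i:cv2.resize(i,None,fx=up,fy=up,interpolation=cv2.INTER_CUBIC)
f0=L("s5");f=L("s10");r=[]
for x0,x1 in((243,252),(252,261)):
    m=cv2.matchTemplate(U(f[188:211,x0-5:x1+6]),U(f0[189:208,x0:x1]),cv2.TM_CCOEFF_NORMED);_,s,_,l=cv2.minMaxLoc(m); r+=[(l[0]/up-5)*2.55,s]
print(r,r[0]-r[2])
E
```

```text
time_s: 24.0
position: [0.4883, 0.1278, 0.1026]
ft_force: [3.1, 17.7, 2.1]
jaw mm (36.65625, 3.5062499999999996, 0.705) shaker mm (10.837499999999999, -0.31875, 0.767)
[0.4883 0.1278 0.1026] [ 2.17772842 17.22961775  2.3276898 ]
[5.7375, 0.9534229040145874, 0.9562499999999999, 0.800545871257782] 4.78125
```

```bash
python3 -m crank '[0,0,0,0,-0.0008,0,0, 0,0,0,0,0,0,0, 0,0,0,0,0,0,0, 0,0,0,0,0,0,0, 0,0,0,0,0,0,0]'| grep -E 'time|pos|ft';python3 -c 'from h import *; jawshift("s11"); print(close_job())'
```

```text
time_s: 24.55
position: [0.4883, 0.1271, 0.1026]
ft_force: [3.8, 18.6, 2.7]
jaw mm (37.6125, 3.5062499999999996, 0.703) shaker mm (10.837499999999999, -0.31875, 0.767)
[0.4883 0.1272 0.1026] [ 2.13848423 19.11736541  2.30116273]
the job is handed in; nothing more can be done
None
```

I stood the grey-capped shaker between the jaws, let go of it and pumped the trigger five times. After that I released the trigger for an inspection, then squeezed it again and handed the job in at 24.6 s, still holding it. No verdict came back.

**Last checks before handing in**
- **Trigger:** it was held just short of its stop, with about 18.6 N on the tool along the pressing direction.
- **Grip:** just before the last 0.8 mm squeeze, the pad measured about 5 mm compressed in the top view (10 N). The force on the trigger pointed to about 11–15 N. Both are inside the 8–22 N band, but they do not agree exactly, and I took no compression reading after that squeeze.
- **Shaker:** it did not move in the top view during the final squeeze.

**Not ideal**
- **Position:** the shaker sits about 8 mm off centre, against one face of the V. Its axis is roughly 26 mm from the V bottom; the limit is 34 mm and a fully seated shaker is 23 mm.
- **Lean:** it leans about 0.085 rad; the limit is 0.2. I judged both within limits and did not re-centre it. Both were measured with the trigger released and not repeated after the final squeeze.
- **Earlier squeeze:** the fifth stroke already compressed the pad by about 5.4 mm, or 7–9 mm judged by how far the jaw backed off. Either is below the 11 mm at which the glass cracks.

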